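Meter two gears out of a tipping parts bin

TASK

One of the two tipping dispensers on the bench holds four printed gears in a row, the other holds fans. Take the gear bin by the bar at its back and tip it until the first gears slide, hold it there until the two front gears have dropped into the catch tray below, then lower it gently to level again and let go; the two rear gears must stay in the bin.

Things in the scene. Friction and masses are not known exactly. Their poses are not given: they have to be found in the camera images.
- gear_bin (a joint): tilt of the gear bin: 0 = at rest, grows as the bar at its back is raised, at most 0.9 rad. The bin is a sheet-metal lane 52 mm wide, 175 mm long, open at its spout, where it is hinged on a plywood stand (the fan bin is alike). It turns freely, weighs about 0.35 kg (2 N to lift at the bar) and falls back to 0 when let go
- gear_bin_bar (a point): centre of the round bar at the back of the gear bin, moves with it; 10 mm thick, 72 mm long along its y, which is level; nothing within 35 mm below it; it turns between fingers. At rest 165 mm above the table, x points level from spout to back, z up. The hinge axis, parallel to y, lies at x -195, z -95 mm from here in these axes, which tilt with the bin
- gear_tray (a point): centre of the floor of the plywood catch tray at the foot of the gear stand, under the spout; fixed, 10 mm above the table; inside 117 mm (x) by 100 mm (y), walls 30 mm high. x points level from the tray to the back of the bin, y along the hinge, z up. The hinge lies at x +51, z +60 mm from here
- gear_1_mid (a point): centre of gear 1, nearest the spout. Four printed gears, 39 mm across, 14 mm high, about 30 g, lie flat in a row in the bin. Gears 1 and 2 lie on the front floor, which slopes 0.21 rad (12 degrees) down to the spout at rest; they begin to slide at a tilt of about 0.15 to 0.45 rad, by a friction not known beforehand
- gear_2_mid (a point): centre of gear 2, just behind gear 1 on the same sloping front floor, like it
- gear_3_mid (a point): centre of gear 3, the front one of the two rear gears. They lie on the rear floor, level at rest, so they slide only at a tilt about 0.21 rad greater than the front gears do; 158 mm behind the tray's centre at rest, 90 mm above its floor
There are look-alikes about, which are no part of the job. What is shaped like the part that bears gear_1_mid but pink is not meant.

How it is judged:
On the way:
1. the first two gears have dropped into the catch tray while the bin is held tipped (x of gear_1_mid in the frame of gear_tray between -0.06 and 0.06 m and y of gear_1_mid in the frame of gear_tray between -0.05 and 0.05 m and z of gear_1_mid in the frame of gear_tray between 0 and 0.042 m and x of gear_2_mid in the frame of gear_tray between -0.06 and 0.06 m and y of gear_2_mid in the frame of gear_tray between -0.05 and 0.05 m and z of gear_2_mid in the frame of gear_tray between 0 and 0.042 m and value of joint gear_bin above 0.08 rad), for 0.1 s.
At the end, for the whole second after the job is handed in: Gears 1 and 2 lie in the catch tray of the gear stand (centres within its walls, less than 42 mm above its floor), gear 3 (and so gear 4 behind it) is still in the bin, and the bin is back at rest (tilt below 0.06 rad) (x of gear_1_mid in the frame of gear_tray between -0.06 and 0.06 m and y of gear_1_mid in the frame of gear_tray between -0.05 and 0.05 m and z of gear_1_mid in the frame of gear_tray between 0 and 0.042 m and x of gear_2_mid in the frame of gear_tray between -0.06 and 0.06 m and y of gear_2_mid in the frame of gear_tray between -0.05 and 0.05 m and z of gear_2_mid in the frame of gear_tray between 0 and 0.042 m and x of gear_3_mid in the frame of gear_tray between 0.055 and 0.225 m and y of gear_3_mid in the frame of gear_tray between -0.03 and 0.03 m and z of gear_3_mid in the frame of gear_tray above 0.06 m and value of joint gear_bin below 0.06 rad); the robot touches nothing.
It fails at once if the third gear falls out of the bin (z of gear_3_mid in the frame of gear_tray below 0.05 m).
It fails at once if the bin is dropped instead of lowered (velocity of joint gear_bin below -4 rad/s).
It also fails if it takes over 48 s, if anything falls off the work surface, if the arm or the gripper's body presses on something with over 40 N, if the wrist force passes 120 N, or if a joint passes its speed limit or range.

ROBOT

A 6-joint arm with a two-finger parallel gripper is mounted at the origin on a cart in front of the work surface, level with it; the furniture and walls round the work are solid. World frame = base frame: x ahead of the robot, y to its left, z up, the work surface at z = 0. Lengths are in m, angles in rad, forces in N, time in s.
With the tool pointing down it reaches from about 0.3 to 0.85 m from the base axis. Payload 5.4 kg.
Tool frame: the origin (TCP) lies midway between the tips of the shut fingers; the grasp point (between the pads) lies 19 mm behind it (env.grip_depth is the distance from the TCP to the grasp point, in m); z points along the fingers, y is the line along which they close (so a half turn about z gives the same grasp; the last joint's range is limited). The gripper opens to 85 mm and grips with 20 to 120 N. Pads are 22 mm wide; open, the fingers measure 114 mm over their backs; the gripper's body (76 mm by 85 mm) begins 54 mm behind the grasp point. The pads swing forward as they close: fully open they stand 13 mm farther back than shut.
Start: joints at [0.931, 0.158, 1.597, -0, 1.386, -0.21], TCP at [0.24, 0.523, 0.231] pointing down, gripper open.
Joint ranges: [-2.91, 2.91], [-0.94, 2.29], [0.18, 2.7], [-1.29, 4.43], [0.17, 2.64], [-3, 3]. Speed limits (rad/s): [2.57, 2.57, 3.14, 3.14, 3.14, 3.14].

INTERFACE

Orientations are given as a rotation vector (axis times angle).
In Python, from plant import env, gripper_to, get_image, get_calibration, workorder, read_time, read_qpos, read_joint_velocities, read_effort, read_tool_pos, read_tcp_rot, read_wrist_force, read_wrist_torque, read_gripper_width, read_gripper_force gives the robot as it stands. Calls block until the motion is done:
- env.move_to(position, orientation): joint-space move of the TCP to a pose.
- env.line_to(position, frame=None, vel=0.15, f_stop=None): straight line of the TCP; frame=None keeps the orientation; vel is the mean speed in m/s. With f_stop (N) it stops when the force on the tool has changed by that much, and returns True; else False.
- env.movej(angles): joint-space move.
- gripper_to(opening, strength=None): opening from 0.0 (shut) to 1.0 (fully open); strength is the grip in N (None keeps the last); returns when the fingers have stopped.
- env.wait(seconds).
- env.inverse_kinematics(position, orientation): joint angles nearest the present ones, or None.
- get_image(name): name is "side" or "top" or "wrist"; returns the picture (480x640x3 uint8, red, green, blue); there is no depth.
- get_calibration(name): a dict with "K" (3x3 intrinsics, pixels), "cam_to_world" (4x4, takes a point from camera to world coordinates); the wrist camera has in their place "tool_from_camera" (4x4, takes a point from camera to tool coordinates, whose origin is the TCP and whose axes are the flange's). Camera axes: x right, y up, looking along -z (the intrinsics and any distortion apply to the point x, -y, -z); pixel columns grow to the right and rows downward; lengths in m; the calibration is good to about 2 mm. A picture is of the moment at which its call begins: read the wrist's pose just before it. get_calibration takes no time and is no camera call.
A pose or a line that the arm cannot do raises env.IKError and nothing moves.
- workorder.close_job(): hands the job in; it is judged then, once.
Readings, each from a call of its own:
- read_time(): time.
- read_qpos(): joint angles.
- read_joint_velocities(): joint speeds.
- read_effort(): joint torques, N m.
- read_tool_pos(): TCP position.
- read_tcp_rot(): TCP orientation.
- read_wrist_force(): force on the tool from outside, world axes, zero at the start.
- read_wrist_torque(): the same for the moment, N m.
- read_gripper_width(): opening from 0.0 (shut) to 1.0 (fully open).
- read_gripper_force(): force on a finger pad.
Only numpy, scipy, OpenCV 4.12 (cv2) and the standard library are available. Lean on these libraries where they do the work, as an engineer would, in place of code of your own. Each camera call takes 0.05 s, during which the arm holds its last target. There are 200 camera calls.

## Working session

There is one attempt and no reset: what is moved stays moved. The work goes in short steps, each a Python script; the robot and the scene stay as the last script left them, time stands still between calls to the robot, and variables do not carry over. Pictures are saved under pics/ and viewed, at most 10 in all, crops included, and the job is handed in when it is done.

```bash
ls; mkdir -p pics; python3 - <<'E'
from plant import *
import cv2
for n in("side","top"):
    cv2.imwrite(f"pics/{n}0.png",get_image(n)[:,:,::-1])
    c=get_calibration(n);print(n,c)
print(get_calibration("wrist"),read_tcp_rot(),read_time())
E
```

```text
pics
side {'K': array([[463.82915428,   0.        , 320.19209804],
       [  0.        , 463.82915428, 236.39381545],
       [  0.        ,   0.        ,   1.        ]]), 'cam_to_world': array([[ 0.9102358 ,  0.2247776 , -0.34777265,  0.14909246],
       [-0.41374614,  0.45945128, -0.7859508 , -0.74936976],
       [-0.01687955,  0.85929014,  0.51120987,  0.61962196],
       [ 0.        ,  0.        ,  0.        ,  1.        ]])}
top {'K': array([[550.60718355,   0.        , 327.80367125],
       [  0.        , 550.60718355, 243.87074292],
       [  0.        ,   0.        ,   1.        ]]), 'cam_to_world': array([[-0.00695771,  0.99359739, -0.11276441,  0.38344335],
       [-0.99993187, -0.00796992, -0.00852795, -0.00192263],
       [-0.00937207,  0.11269739,  0.99358516,  1.11079029],
       [ 0.        ,  0.        ,  0.        ,  1.        ]])}
{'K': array([[384.21051058,   0.        , 310.93721119],
       [  0.        , 384.21051058, 233.21136586],
       [  0.        ,   0.        ,   1.        ]]), 'tool_from_camera': array([[-3.49872633e-04,  9.57914435e-01,  2.87053677e-01,
         7.32479455e-02],
       [ 9.99999060e-01,  7.15747630e-04, -1.16965121e-03,
        -3.15420910e-04],
       [-1.32588377e-03,  2.87052998e-01, -9.57913784e-01,
        -1.42918539e-01],
       [ 0.00000000e+00,  0.00000000e+00,  0.00000000e+00,
         1.00000000e+00]])} [-6.69854209e-01 -3.06864570e+00  2.43466693e-03] 0.1
```

View pics/side0.png

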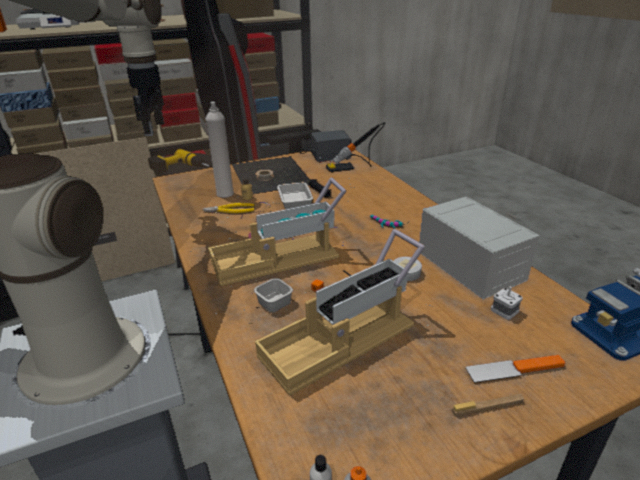

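View pics/top0.png

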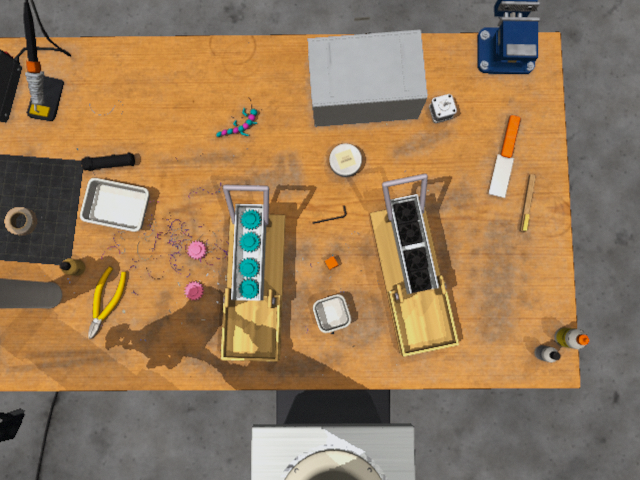

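The left bin in the top view, near (250,250), holds the teal gears: its bar runs from about (223,187) to (268,187) and its tray is near (250,330). The right bin holds black fans. The pink gears are decoys. I'll measure from an enlarged crop.

```bash
cat > h.py <<'E'
from plant import *
import numpy as np, cv2
def ray(n,uv,z):
    c=get_calibration(n);K=c["K"];T=c["cam_to_world"]
    d=T[:3,:3]@np.array([(uv[0]-K[0,2])/K[0,0],-(uv[1]-K[1,2])/K[1,1],-1]);o=T[:3,3]
    return o+d*(z-o[2])/d[2]
def proj(n,p):
    c=get_calibration(n);K=c["K"];T=c["cam_to_world"]
    q=T[:3,:3].T@(np.array(p)-T[:3,3]);return np.array([K[0,2]+K[0,0]*q[0]/-q[2],K[1,2]-K[1,1]*q[1]/-q[2]])
def teal(im):
    h=cv2.cvtColor(im,cv2.COLOR_RGB2HSV);return cv2.inRange(h,(78,110,60),(98,255,255))
def blobs(m,a=80):
    n,_,s,c=cv2.connectedComponentsWithStats(m);return [(s[i,4],c[i].round(1)) for i in range(1,n) if s[i,4]>a]
E
python3 - <<'E'
from h import *
im=cv2.imread("pics/top0.png")
cv2.imwrite("pics/crop1.png",cv2.resize(im[170:370,200:300],None,fx=3,fy=3,interpolation=cv2.INTER_CUBIC)[:600])
for a,c in blobs(teal(im[:,:,::-1].copy())): print(a,c,ray("top",c,.115))
for uv in((223,187),(268,187)): print(ray("top",uv,.165))
E
```

```text
295 [250.5 219.2] [0.54307809 0.1479255  0.115     ]
300 [249.3 241.7] [0.50158986 0.1497478  0.115     ]
592 [248.6 277.9] [0.43562239 0.15041403 0.115     ]
[0.59255871 0.18916682 0.165     ]
[0.59184715 0.11022251 0.165     ]
```

View pics/crop1.png

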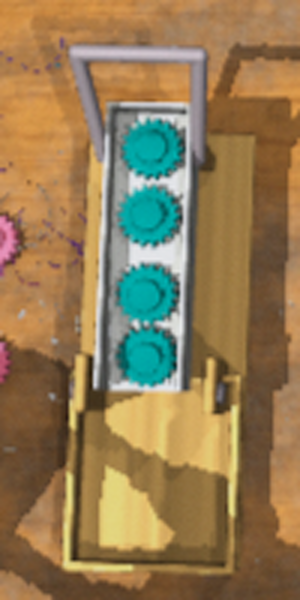

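Crop: bar ends are at full-image (223.3,187) and (268.7,186.7), so the centre is (246,187). The tray front rim is at about (222,359.3)–(277.7,360). Four teal gears lie in the lane, with gear 3 at (249.3,241.7) giving x=0.50, which fits the bar 0.592−0.246+0.158. Next I'll go above the bar and look with the wrist camera.

```bash
cat >> h.py <<'E'
from scipy.spatial.transform import Rotation as Ro
bar=ray("top",(246,187),.165); tf=ray("top",(249.8,359.7),.04)
X=bar-tf; X[2]=0; L=np.linalg.norm(X); X/=L
def Rtool(s):
    z=np.array([0,0,-1.]); y=s*X; return Ro.from_matrix(np.c_[np.cross(y,z),y,z]).as_rotvec()
E
python3 - <<'E'
from h import *
print(bar,tf,L,"expect ~0.246+0.0585+wall", "X",X)
for s in(1,-1):
    for dz in (.12,-.019): print(s,env.inverse_kinematics(bar+[0,0,dz],Rtool(s)))
q=[env.inverse_kinematics(bar+[0,0,.1],Rtool(s)) for s in(1,-1)]
q0=read_qpos(); s=(1,-1)[int(np.argmin([abs(np.array(k)-q0).max() if k is not None else 99 for k in q]))]
print("s",s)
gripper_to(0.5,30)
env.move_to(bar+[0,0,.1],Rtool(s))
p=read_tool_pos();r=read_tcp_rot();im=get_image("wrist")
np.savez("w1.npz",p=p,r=r);cv2.imwrite("pics/w1.png",im[:,:,::-1])
print(p,read_time(),read_gripper_width())
a=get_image("top");b=get_image("side");cv2.imwrite("pics/ts1.png",np.hstack([a[150:390,160:360],b[130:370,180:460]])[:,:,::-1])
E
```

```text
[0.59219488 0.1488021  0.165     ] [0.28303285 0.15813582 0.04      ] 0.30930289325552396 expect ~0.246+0.0585+wall X [ 0.99954458 -0.03017665  0.        ]
1 [ 4.85282775e-02  2.20199634e-01  1.42078439e+00 -4.44089210e-16
  1.50060863e+00  7.87095115e-02]
1 [ 4.85282775e-02  3.23597664e-01  1.57499134e+00 -4.44089210e-16
  1.24300365e+00  7.87095115e-02]
-1 None
-1 None
s 1
[0.59179759 0.14985372 0.26495268] 2.5083 0.49903837248955446
```

View pics/w1.png

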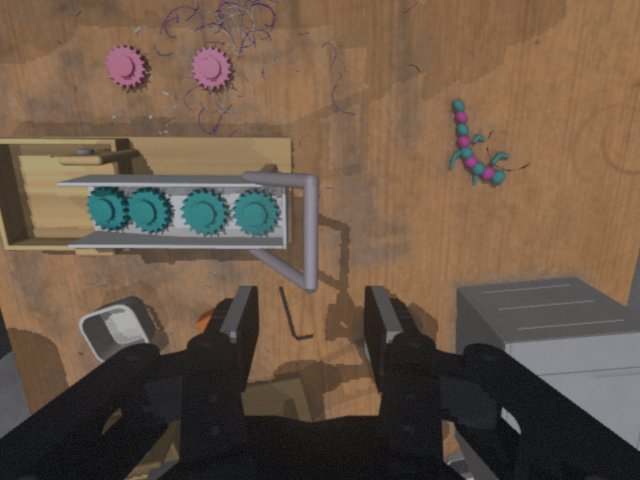

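View pics/ts1.png

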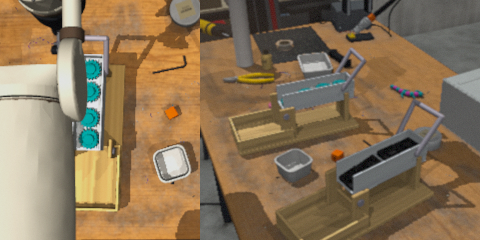

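The wrist view shows the bar from (312,180) to (310,288), all four gears in the lane from x=108 to 257, and the fingers to the south. The side and top views stay usable. I'll cast the wrist rays onto the bar height.

```bash
cat >> h.py <<'E'
def wray(uv,z,p,r):
    c=get_calibration("wrist");K=c["K"];T=c["tool_from_camera"];R=Ro.from_rotvec(r).as_matrix()
    d=R@T[:3,:3]@np.array([(uv[0]-K[0,2])/K[0,0],-(uv[1]-K[1,2])/K[1,1],-1]);o=p+R@T[:3,3]
    return o+d*(z-o[2])/d[2]
E
python3 - <<'E'
from h import *
w=np.load("w1.npz")
a,b=[wray(u,.165,w['p'],w['r']) for u in((312,180),(310,288))]
print(a,b,(a+b)/2,np.linalg.norm(a-b),bar)
im=cv2.imread("pics/w1.png")[:,:,::-1].copy()
for A,c in blobs(teal(im),200): print(A,c,wray(c,.115,w['p'],w['r']))
im=cv2.imread("pics/side0.png")[:,:,::-1].copy()
print(proj("side",bar),"side bar; want", "bar in side image approx (332,188)")
E
```

```text
[0.59329335 0.1854319  0.165     ] [0.58982043 0.1109555  0.165     ] [0.59155689 0.1481937  0.165     ] 0.07455732786672054 [0.59219488 0.1488021  0.165     ]
2566 [129.2 209.4] [0.44995337 0.15894091 0.115     ]
1410 [204.1 211.6] [0.50819849 0.15548295 0.115     ]
1315 [254.8 212.4] [0.5477849  0.15368831 0.115     ]
[336.91502594 184.75832132] side bar; want bar in side image approx (332,188)
```

Both views agree within 1 mm. Now the grasp, plus a small lift to check it.

```bash
cat >> h.py <<'E'
B=np.array([.5918,.1485,.165]); Bar=lambda t: B-.195*X-[0,0,.095]+X*(.195*np.cos(t)-.095*np.sin(t))+np.array([0,0,.195*np.sin(t)+.095*np.cos(t)])
def tilt(t,vel=.05): return env.line_to(Bar(t)-[0,0,env.grip_depth],vel=vel)
E
python3 - <<'E'
from h import *
print(env.line_to(B-[0,0,env.grip_depth],vel=.1,f_stop=8),read_tool_pos())
gripper_to(0,40)
print(read_gripper_width(),read_gripper_force(),read_wrist_force())
for t in(.05,.1): tilt(t)
print(read_wrist_force(),read_tool_pos(),read_time(),read_gripper_width())
w=get_image("wrist");b=get_image("side")
cv2.imwrite("pics/g1.png",np.hstack([cv2.resize(w,(440,330)),cv2.resize(b[130:295,180:360],(360,330))])[:,:,::-1])
for A,c in blobs(teal(w),200): print(A,c)
for A,c in blobs(teal(b),5): print('s',A,c)
E
```

```text
False [0.59244871 0.14853462 0.14726383]
0.09541438741879167 39.240683913230896 [-4.70601095  0.09241288  5.38546866]
[ 0.93523933 -0.01334995 -2.68367648] [0.58132709 0.148881   0.16555213] 5.0833 0.09721857361718353
4715 [ 65.1 248.4]
3128 [163.5 255.8]
3107 [237.7 259.8]
s 34 [316.3 206.3]
s 40 [300.4 210.9]
s 15 [282.8 216.9]
s 6 [377.2 218.8]
s 17 [382.9 222.6]
s 14 [399.8 223.1]
s 17 [391.8 224.5]
```

View pics/g1.png

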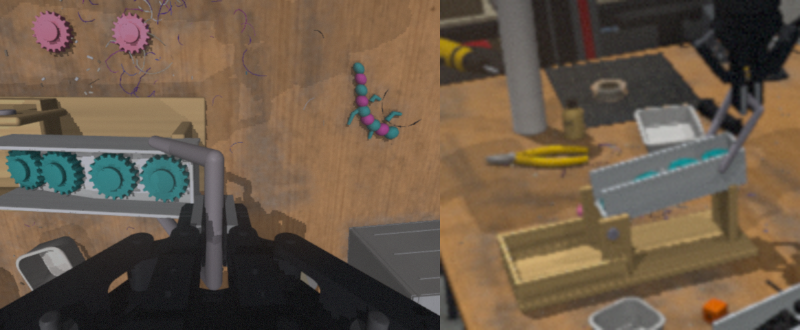

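The grasp holds, and the wrist camera sees gears 1–4 at about x=35–240 (full-scale pixels). I'll tip in small steps and watch for the front gears moving.

```bash
cat >> h.py <<'E'
def runs():
    m=teal(get_image("wrist"))[:,:330].copy(); m[:150]=0  # lane rows only
    k=np.flatnonzero((m>0).sum(0)>4)
    return [(int(g[0]),int(g[-1])) for g in np.split(k,np.flatnonzero(np.diff(k)>2)+1)] if len(k) else []
def tray():
    m=teal(get_image("side")); return int(m[235:300,200:268].sum()//255)
E
python3 - <<'E'
from h import *
t=.1
while t<.62:
    t+=.02; tilt(t); env.wait(.15); a=runs(); env.wait(.2); b=runs()
    print(round(t,2),a,b)
    if len(a)!=len(b) or any(abs(i-j)>2 for i,j in zip(np.ravel(a),np.ravel(b))): break
for i in range(8):
    env.wait(.3); print(round(read_time(),2),runs(),tray())
open("t.txt","w").write(str(t))
E
```

```text
0.12 [(17, 124), (134, 199), (207, 274)] [(17, 124), (135, 200), (207, 274)]
0.14 [(25, 129), (139, 205), (210, 277)] [(25, 130), (139, 203), (210, 277)]
0.16 [(32, 133), (143, 207), (214, 280)] [(32, 134), (143, 207), (214, 280)]
0.18 [(40, 138), (147, 210), (217, 282)] [(40, 138), (147, 209), (217, 282)]
0.2 [(46, 143), (151, 213), (219, 284)] [(46, 143), (151, 213), (219, 284)]
0.22 [(53, 147), (156, 217), (223, 286)] [(53, 147), (156, 216), (223, 286)]
0.24 [(60, 152), (160, 219), (226, 289)] [(60, 152), (160, 219), (226, 289)]
0.26 [(67, 156), (163, 223), (229, 291)] [(67, 156), (164, 222), (229, 291)]
0.28 [(67, 152), (168, 225), (232, 293)] [(57, 142), (168, 225), (232, 293)]
11.78 [(54, 120), (168, 225), (232, 293)] 112
12.18 [(57, 83), (168, 225), (232, 293)] 169
12.58 [(60, 81), (168, 225), (232, 293)] 176
12.98 [(60, 81), (168, 224), (232, 293)] 175
13.38 [(60, 81), (168, 225), (232, 293)] 176
13.78 [(60, 81), (168, 225), (232, 293)] 174
14.18 [(60, 81), (168, 226), (232, 293)] 173
14.58 [(60, 81), (168, 225), (232, 293)] 176
```

The front gears slid at 0.28 rad and the rear ones stayed put. I'll check where the front ones ended up.

```bash
python3 - <<'E'
from h import *
w=get_image("wrist");b=get_image("side")
cv2.imwrite("pics/g2.png",np.hstack([cv2.resize(w,(440,330)),cv2.resize(b[160:310,190:354],(360,330))])[:,:,::-1])
for A,c in blobs(teal(b),5): print(A,c,ray("side",c,.02))
tc=B-.246*X;print("tray",tc)
E
```

```text
39 [312.3 197.7] [0.62830628 0.3854974  0.02      ]
44 [296.7 205.2] [0.56881737 0.36067273 0.02      ]
6 [377.2 218.8] [0.73310063 0.18934558 0.02      ]
17 [382.9 222.6] [0.73590959 0.16452884 0.02      ]
15 [391.6 224.3] [0.75159843 0.14655836 0.02      ]
12 [400.  223.5] [0.77368146 0.14051252 0.02      ]
174 [252.  254.3] [0.37622942 0.16797838 0.02      ]
tray [0.34591203 0.15592346 0.165     ]
```

View pics/g2.png

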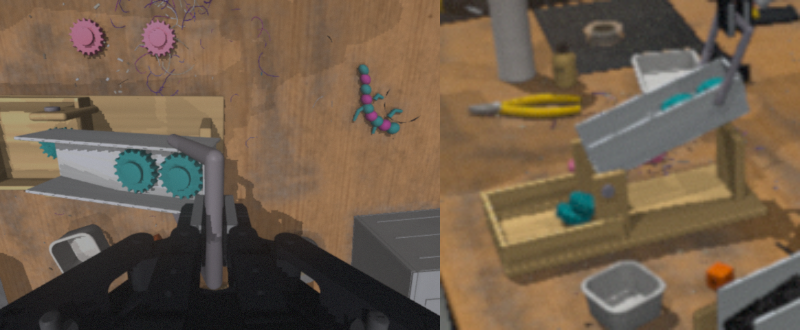

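The lane front is empty, gears 3 and 4 are still in place, and a teal cluster sits in the tray at side (252,254). I'll zoom in to confirm it's two gears lying low.

```bash
python3 - <<'E'
from h import *
b=get_image("side");a=get_image("top")
f=lambda i:cv2.resize(i,(400,400),interpolation=cv2.INTER_CUBIC)
cv2.imwrite("pics/g3.png",np.hstack([f(b[225:285,215:275]),f(a[280:380,200:300])])[:,:,::-1])
for A,c in blobs(teal(a),5): print(A,c)
for z in(.017,.052): print(proj("side",[.346,.156,z]),proj("side",[.39,.156,z]))
E
```

```text
29 [253.4 111.6]
19 [252.2 122. ]
66 [253.6 221.8]
64 [253.7 245.4]
358 [251.5 312.2]
[241.25234288 260.94392734] [259.18242026 256.4460751 ]
[239.67656786 248.32001834] [257.92439169 243.92598063]
```

View pics/g3.png

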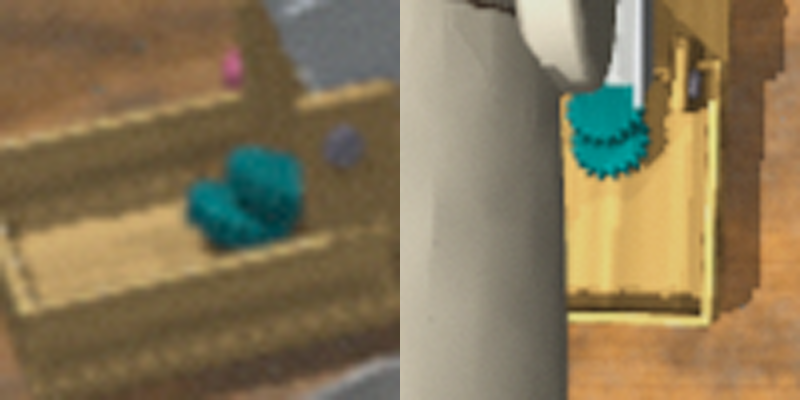

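Both gears lie in the tray leaning on its back wall, with centres about 20 mm above its floor, which is within limits. Now lower, release and retreat.

```bash
python3 - <<'E'
from h import *
t=float(open("t.txt").read())
while t>.005: t=max(0,t-.04); tilt(t,.04)
env.wait(.2); print(read_wrist_force(),read_tool_pos(),runs())
gripper_to(.5); env.wait(.2); print(read_gripper_width(),read_wrist_force())
env.line_to(read_tool_pos()+np.array([0,0,.118]),vel=.12); env.wait(.3)
w=get_image("wrist");b=get_image("side")
cv2.imwrite("pics/g4.png",np.hstack([cv2.resize(w,(440,330)),cv2.resize(b[160:310,190:354],(360,330))])[:,:,::-1])
p=read_tool_pos();r=read_tcp_rot()
for A,c in blobs(teal(w),100): print(A,c,wray(c,.115,p,r))
for A,c in blobs(teal(b),20): print(A,c)
print(read_time(),read_wrist_force())
E
```

```text
[-2.26851737  2.37034563 11.51161677] [0.5913721  0.14849888 0.14664646] [(109, 181), (189, 259)]
0.5017650266990336 [-0.1358867  -0.72577751 -0.31490996]
355 [ 80.2 196.4] [0.41425647 0.1693042  0.115     ]
1412 [203.9 210.3] [0.50827829 0.15543288 0.115     ]
1338 [254.9 211.1] [0.54792292 0.15357576 0.115     ]
32 [318.2 211. ]
32 [301.5 214.3]
174 [252.  254.3]
19.8583 [0.31400637 0.21992822 0.26374301]
```

View pics/g4.png

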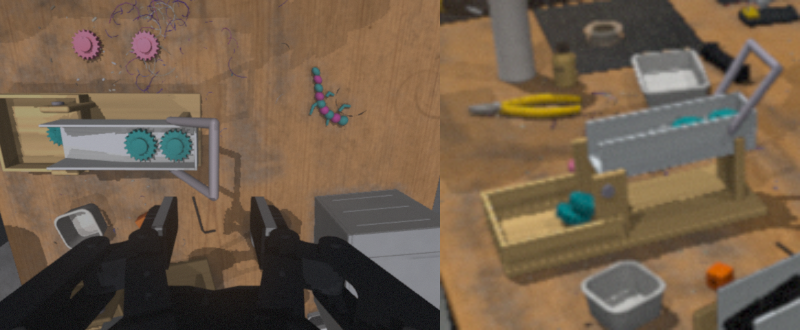

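The bin is level again: gears 3 and 4 are at their original pixels (204,210) and (255,211). Gears 1 and 2 are in the tray and the gripper is clear, so I'll hand in.

```bash
python3 -c "
from plant import *
print(workorder.close_job())"
```

```text
the job is handed in; nothing more can be done
None
```

The job is handed in (no verdict came back): by the last pictures gears 1 and 2 lie in the catch tray, gears 3 and 4 are still in the bin, and the bin is lowered to rest and released.

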